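# Brush out the narrow cement pot

### The arm

A 6-joint arm with a two-finger parallel gripper is mounted at the origin on a cart in front of the work surface, level with it; the furniture and walls round the work are solid. World frame = base frame: x ahead of the robot, y to its left, z up, the work surface at z = 0. Lengths are in m, angles in rad, forces in N, time in s.
With the tool pointing down it reaches from about 0.275 to 0.725 m from the base axis. Payload 5.6 kg.
Tool frame: the origin (TCP) lies on the centre line of the jaws, within the pads' length; the fingertips stand r.tip_reach ahead of it and the grasp point (between the pads) lies 8 mm behind it (r.tip_reach is the distance from the TCP to the fingertips, in m); x points along the fingers, y is the direction in which the jaws open and shut, and the axes are right-handed (so a half turn about x gives the same grasp; the last joint's range is limited). The gripper opens to 85 mm and grips with 20 to 120 N. Pads are 22 mm wide; open, the fingers measure 114 mm over their backs; the gripper's body (76 mm by 85 mm) begins 54 mm behind the grasp point. The pads swing forward as they close: fully open they stand 13 mm farther back than shut.
Start: joints at [-0.95, 0.255, 0.108, 0, -1.424, -0.285], TCP at [0.181, -0.519, 0.242] pointing down, gripper open.
Joint ranges: [-2.95, 2.95], [-1.21, 1.97], [-1.09, 1.5], [-2.87, 1.71], [-2.94, -0.07], [-3.05, 3.05]. Speed limits (rad/s): [2.57, 2.57, 3.14, 3.14, 3.14, 3.14].

### API

Orientations are given as a rotation vector (axis times angle).
In Python, from workcell import r gives the robot as it stands.
- The arm moves only by the shell command python3 -m inch 'ROWS' [FORCE]. ROWS is JSON, a list of rows, each an object of numbers: "tx", "ty", "tz": the shift along the tool's x, y, z normalised to -1 to 1, where 1 is 0.12 m; "wx", "wy", "wz": the turn, a rotation vector about the tool's x, y, z normalised to -1 to 1, where 1 is 180 degrees; "gripper": the opening, from 0 (shut) to 1 (fully open). A call has 1 to 10 rows; each row shifts and turns the pose as measured when the row begins, along the tool's axes as they then stand; what a row does not reach is not made up. A row lasts 1/12 s, in which the tool goes at most 41.7 mm and 7.16 degrees, less where a joint would pass 70% of its speed; a pose out of reach is approached as far as the arm can. A call with a number of a shift or a turn outside -1 to 1 is refused whole. A call with a gripper value outside its range is refused whole. The fingers move at their own pace and stop on an object; FORCE is the grip in N (left out, the last holds). Time passes only in rows, so rows that do not move let the fingers close. It gives the time, the measured TCP pose, the force and the opening at its end, in the units of the state.
- r.state(): the state, without advancing time (a new reading comes with each control period).
- r.capture(name): name is "scene" or "top"; returns a dict with "pixels" (384x512x3 uint8, red, green, blue), "range_z" (384x512 float32, m along the optical axis (not along the pixel's ray), 0 where there is no reading), "K" (3x3 intrinsics, pixels), "R" (3x3) and "t" (3): a world point X has camera coordinates R X + t. Camera axes: x right, y down, z forward; pixel columns grow to the right and rows downward; lengths in m; the calibration is good to about 2 mm. A picture is of the moment at which its call begins.
- r.hand_in(): hands the job in, once; it reports no verdict.
Trained networks look in the newest picture that a camera, given by its name, has taken for a name from the list of things; names that differ only in an ending like _2 or _b are one class to them, and where a whole thing is asked for, a point or a joint stands for the part that bears it (a point fixed in the world has none). Each returns a list of dicts, best first, with "confidence" (0 to 1); they miss things now and then, are a little off and sometimes report something else, mostly with a low value. They report only what shows in the picture. A call takes as long as a camera call. They do not tell look-alikes from the thing itself.
- r.masks_of(camera, label): "region" (384x512 bool, what is visible of it) and "rect" ([centre column, centre row, width, height] in pixels, round what is visible of it).
The state is a dict: "time": time; "joint_pos": joint angles; "joint_velocities": joint speeds; "joint_efforts": joint torques, N m; "tool_pos": TCP position; "orientation": TCP orientation; "wrist_force": force on the tool from outside, world axes, zero at the start; "torque": the same for the moment, N m; "opening": opening from 0.0 (shut) to 1.0 (fully open).
Only numpy, scipy, OpenCV 4.12 (cv2) and the standard library are available. Lean on these libraries where they do the work, as an engineer would, in place of code of your own. Each camera call takes 0.05 s, during which the arm holds its last target. There are 200 camera calls.

### The job

The cement pot is empty and must be brushed out before it is refilled. Swing its cover aside until the mouth is completely clear, take the brush out of the eye of its stand and brush the pot with three full strokes: each time down to the bottom and up again until the bristles reach the mouth. Then hang the brush back in the eye of the stand, flange resting flat on it, and leave the cover wide open so that the pot can air; disturb nothing else on the bench.

Things in the scene. Friction and masses are not known exactly. Their poses are not given: they have to be found in the camera images.
- cement_pot: Narrow upright cement pot of dull grey metal with dried brown runs, on a round dark foot 92 mm across that is screwed to the bench. Origin: centre of the foot's underside; z up. Outer diameter 53 mm, bore 42 mm, rim 100 mm above the bench, inner floor 12 mm above the bench. Its x axis points from the pot's axis to the cover's pivot
- pot_cover (a joint): Flat round grey metal cover (61 mm, 5 mm thick) that swings level about an upright pivot 36 mm from the pot's axis on the pot's +x side. 0: closed over the mouth; grows counter-clockwise seen from above; the mouth is completely clear above 1.75; stop at 2.2 rad. Light friction, stays where it is left
- cover_pivot (a point): Point on the cover's pivot axis, 3 mm above the rim
- cover_knob (a point): The middle of the cover's dark wooden knob, 17 mm in diameter, a round upright grip that stands from 105 to 131 mm above the bench on the cover's free end, 64 mm from the pivot axis (this point: 122 mm above the bench). Moves with the cover
- pot_mouth (a point): Centre of the pot's mouth, at rim height
- pot_floor (a point): Centre of the pot's inner floor, 88 mm below the rim
- brush_stand: Steel brush stand fixed to the bench: a round drip dish 100 mm across, a 12 mm post 40 mm from its centre on its own +x side, and an arm with a closed eye over the middle of the dish. Origin: centre of the dish's underside; z up
- stand_eye (a point): Centre of the stand's eye at its top face, 128 mm above the bench; ring 58 mm outside, hole 39 mm, 10 mm thick
- pot_brush: Upright brush, 207 mm long, 90 g. Origin at the bristle end, z towards the handle. Along z: bristle head 0 to 44 mm (35 mm across, stiff core 32), 8 mm wire stem, brass taper 96 to 107 up to a plug of 33 mm, brass flange 118 to 124 (52 mm across), wooden handle to 207, 21 mm thick from 142 to 190. Hangs bristles down, flange resting on the eye
- brush_tip (a point): Bristle end of the brush, on its axis (the body's origin)
- brush_flange (a point): Centre of the underside of the brush's flange, 118 mm from the bristle end
- brush_grip (a point): Point on the axis of the handle where it is best gripped, 168 mm from the bristle end
- spray_bottle: Bystander: clear pump bottle, 42 mm in diameter, 163 mm tall, standing. Origin: centre of its underside
- tin_wax: Bystander: round open tin with pale wax, 62 mm in diameter, 19 mm high. Origin: centre of its underside
- hammer: Bystander: cobbler's hammer lying flat, 258 mm long, 36 mm high. Origin: centre of its underside
- thread_cone: Bystander: cream cone of thread, 52 mm in diameter, 95 mm tall, standing. Origin: centre of its underside
- edge_iron: Bystander: small edge iron with a wooden handle lying on the bench, 142 mm long, 23 mm high. Origin: centre of its underside
- shoe_in_work: Bystander: red shoe on the bench, 103 x 270 x 108 mm. Origin: centre of its underside
There are look-alikes about, which are no part of the job. There is more than one size of the pot_brush; the job needs the larger.

How it is judged:
On the way, in this order (a step that is already met when the one before it is completed fails the run):
1. the cover is swung aside, clear of the mouth (value of joint pot_cover above 1.75 rad), for 0.2 s.
2. the bristle end is down at the bottom of the pot (first stroke) (horizontal distance between brush_tip and pot_floor below 0.02 m and z of brush_tip in the frame of pot_floor below 0.014 m), for 0.05 s.
3. the brush is drawn up to the mouth (horizontal distance between brush_tip and pot_floor below 0.02 m and z of brush_tip in the frame of pot_floor above 0.04 m), for 0.05 s.
4. down at the bottom again (second stroke) (all of step 2), for 0.05 s.
5. drawn up to the mouth again (all of step 3), for 0.05 s.
6. down at the bottom once more (third stroke) (all of step 4), for 0.05 s.
At the end, for the whole second after the job is handed in: The cover stands open beyond 1.75 rad; the brush hangs at rest, bristles down, in the eye of its stand, its flange within 4 mm of the eye's top face in height and within 6 mm of its centre, leaning less than 0.08 rad (value of joint pot_cover above 1.75 rad and horizontal distance between brush_flange and stand_eye below 0.006 m and z of brush_flange in the frame of stand_eye between -0.004 and 0.004 m and angle between pot_brush's own z axis and vertical below 0.08 rad and linear speed of pot_brush below 0.02 m/s); the robot touches nothing.
It fails at once if a bystander is shifted by more than 3 cm (distance of any of spray_bottle, tin_wax, hammer, thread_cone, edge_iron, shoe_in_work from where it was at the start of the episode above 0.03 m).
It fails at once if the spray bottle or the thread cone is knocked over (angle between any of spray_bottle, thread_cone's own z axis and vertical above 0.6 rad).
It also fails if it takes over 72 s, if anything falls off the work surface, if the arm or the gripper's body presses on something with over 40 N, if the wrist force passes 120 N, or if a joint passes its speed limit or range.

## Working session

There is one attempt and no reset: what is moved stays moved. The work goes in short steps, Python scripts to look and compute and a shell command to move; the robot and the scene stay as the last step left them, time stands still between calls to the robot, and variables do not carry over. Pictures are saved under pics/ and viewed, about 8 in all and at most 12, crops included, and the job is handed in when it is done.

```bash
mkdir -p pics; ls; python3 - <<'E'
from workcell import r
import cv2,numpy as np
print(r.state(), r.tip_reach)
for c in ("scene","top"):
    d=r.capture(c); im=d["pixels"][:,:,::-1].copy()
    np.savez(f"{c}0.npz",**{k:d[k] for k in d})
    print(c,d["K"].tolist(),d["R"].tolist(),d["t"].tolist())
    for l in ["cement_pot","pot_cover","cover_knob","brush_stand","pot_brush"]:
        for m in r.masks_of(c,l): 
            print(c,l,round(m["confidence"],2),np.round(m["rect"]).tolist())
    cv2.imwrite(f"pics/{c}0.png",cv2.resize(im,(800,600)))
E
```

```text
pics
{'time': 0.0, 'joint_pos': array([-9.50385216e-01,  2.55771315e-01,  1.06958322e-01, -4.82337223e-04,
       -1.42393909e+00, -2.84612955e-01]), 'joint_velocities': array([-0.00064285, -0.00067174, -0.00108536, -0.00193086,  0.00113074,
       -0.00058384]), 'joint_efforts': array([ 1.00582135e-04, -3.86626410e+01,  2.37935686e+01,  5.36500543e+00,
       -6.29845978e-03,  3.29995692e-05]), 'tool_pos': array([ 0.18112787, -0.51878391,  0.24136353]), 'orientation': array([-0.26191951,  1.55511933,  0.26502216]), 'wrist_force': array([-0.38270077,  0.08391913,  0.04695839]), 'torque': array([-0.01530368,  0.02023107, -0.04525347]), 'opening': 1.0012409259307182} 0.011
scene [[471.8109289753395, 0.0, 257.32333478032757], [0.0, 471.8109289753395, 189.4684539282802], [0.0, 0.0, 1.0]] [[-0.6548281895875026, -0.7554666088406883, -0.021685134269918457], [-0.2860365431044606, 0.27428666037364613, -0.9181230440142117], [0.6995592456185562, -0.5950101098870697, -0.39570169446411696]] [0.3942856891125324, 0.22592379198619916, 1.1418681154044636]
scene cement_pot 0.91 [311.0, 188.0, 23.0, 41
[... 342 characters left out ...]
, [0.0, 0.0, 1.0]] [[-0.02731048416816061, -0.9995227977128996, 0.01443309761202797], [-0.9964665233578909, 0.026074070575055737, -0.07984115900138897], [0.07942672901195609, -0.01656259930761765, -0.9967031027455651]] [0.11662583075023034, 0.5067681330802863, 1.2433156865105153]
top cement_pot 0.86 [334.0, 189.0, 28.0, 30.0]
top pot_cover 0.74 [335.0, 191.0, 29.0, 27.0]
top pot_cover 0.53 [340.0, 188.0, 18.0, 24.0]
top cover_knob 0.88 [340.0, 188.0, 22.0, 28.0]
top cover_knob 0.48 [333.0, 192.0, 33.0, 34.0]
top brush_stand 0.62 [231.0, 138.0, 17.0, 22.0]
top brush_stand 0.56 [256.0, 192.0, 34.0, 35.0]
top pot_brush 0.7 [228.0, 138.0, 17.0, 20.0]
top pot_brush 0.59 [259.0, 194.0, 19.0, 19.0]
```

View pics/scene0.png

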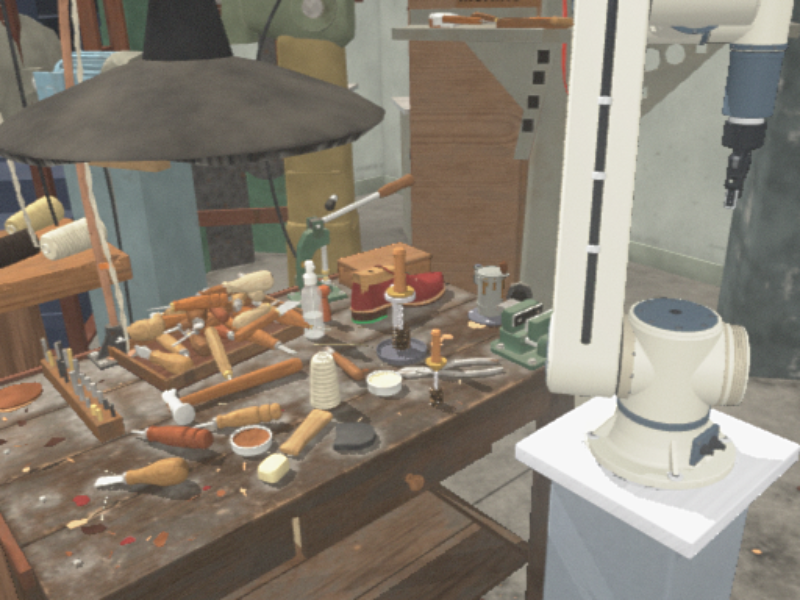

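View pics/top0.png

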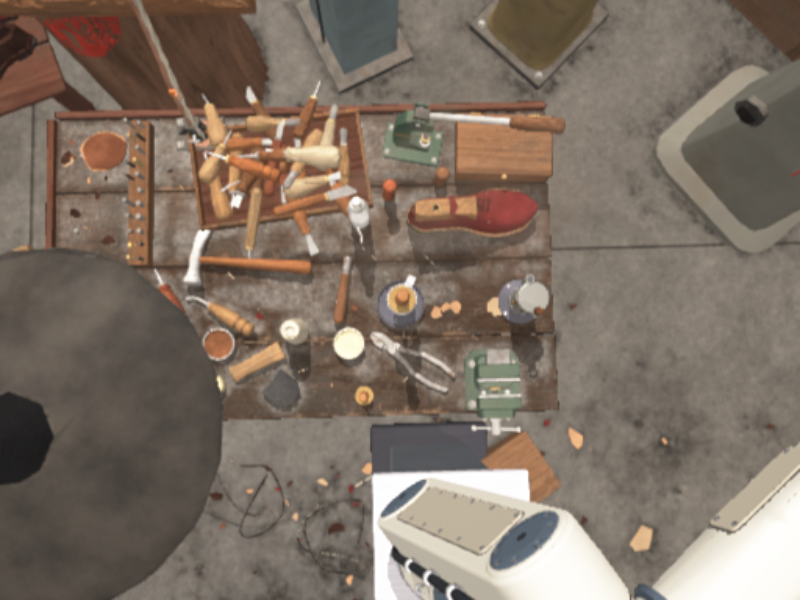

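The big brush hangs in its stand at scene (400,290) and top (402,298). The small look-alike is at scene (436,360) and top (365,397). The pot is at scene (490,290) and top (525,298), next to the vise. I'll take one close crop of both and measure.

```bash
cat > h.py <<'E'
import numpy as np
def pts(d,m=None):
    z=d["range_z"]; v,u=np.nonzero((z>0) if m is None else (m&(z>0)))
    K=d["K"]; zz=z[v,u]
    c=np.stack([(u-K[0,2])/K[0,0]*zz,(v-K[1,2])/K[1,1]*zz,zz],1)
    return (c-d["t"])@d["R"],u,v
def proj(d,X):
    c=d["R"]@np.asarray(X)+d["t"]; p=d["K"]@c; return p[:2]/p[2]
def ray(d,u,v,h):
    q=d["R"].T@np.linalg.inv(d["K"])@[u,v,1]; o=-d["R"].T@d["t"]; return o+q*(h-o[2])/q[2]
E
python3 - <<'E'
from h import *; import cv2
S=dict(np.load("scene0.npz")); T=dict(np.load("top0.npz"))
def crop(d,x0,y0,w,h): return cv2.resize(d["pixels"][y0:y0+h,x0:x0+w,::-1],(400,300),interpolation=cv2.INTER_CUBIC)
im=np.vstack([np.hstack([crop(S,290,155,60,45),crop(S,230,148,80,60)]),np.hstack([crop(T,308,168,60,45),crop(T,228,168,60,45)])])
cv2.imwrite("pics/c1.png",im)
for n,d,box in(("S pot",S,(298,165,345,212)),("T pot",T,(310,170,362,212)),("S br",S,(238,155,282,235)),("T br",T,(236,170,282,216)),("T small",T,(215,240,250,270))):
    P,u,v=pts(d); k=(u>=box[0])&(u<box[2])&(v>=box[1])&(v<box[3]); P=P[k]
    for lo,hi in((.02,.06),(.06,.09),(.096,.108),(.108,.135),(.115,.13),(.135,.2),(.2,.25)):
        q=P[(P[:,2]>lo)&(P[:,2]<hi)]
        if len(q)>3: print(n,lo,hi,len(q),"min",q.min(0).round(3),"max",q.max(0).round(3),"med",np.median(q,0).round(3))
print("foot pix rays T",ray(T,258,192,.0))
E
```

```text
S pot 0.02 0.06 216 min [ 0.34  -0.166  0.021] max [ 0.513 -0.048  0.06 ] med [ 0.473 -0.131  0.047]
S pot 0.06 0.09 555 min [ 0.283 -0.172  0.06 ] max [ 0.537 -0.045  0.09 ] med [ 0.357 -0.086  0.081]
S pot 0.096 0.108 136 min [ 0.457 -0.183  0.096] max [ 0.539 -0.127  0.108] med [ 0.493 -0.149  0.103]
S pot 0.108 0.135 37 min [ 0.457 -0.166  0.108] max [ 0.533 -0.147  0.131] med [ 0.465 -0.159  0.12 ]
S pot 0.115 0.13 23 min [ 0.458 -0.166  0.115] max [ 0.475 -0.152  0.129] med [ 0.465 -0.159  0.123]
T pot 0.02 0.06 47 min [ 0.467 -0.156  0.02 ] max [ 0.521 -0.129  0.059] med [ 0.486 -0.134  0.039]
T pot 0.06 0.09 32 min [ 0.468 -0.156  0.061] max [ 0.532 -0.128  0.09 ] med [ 0.492 -0.135  0.074]
T pot 0.096 0.108 249 min [ 0.457 -0.19   0.096] max [ 0.532 -0.129  0.108] med [ 0.496 -0.158  0.105]
T pot 0.108 0.135 127 min [ 0.457 -0.187  0.108] max [ 0.538 -0.133  0.135] med [ 0.489 -0.159  0.11 ]
T pot 0.115 0.13 15 min [ 0.459 -0.169  0.116] max [ 0.531 -0.154  0.129] med [ 0.466 -0.16   0.124]
S br 0.02 0.06 809 min [ 0.474 -0.226  0.02 ] max [0.869 0.112 0.06 ] med [ 0.652 -0.
[... 468 characters left out ...]
.101 0.161]
S br 0.2 0.25 52 min [0.481 0.087 0.2  ] max [0.504 0.107 0.217] med [0.489 0.099 0.21 ]
T br 0.108 0.135 182 min [0.468 0.065 0.121] max [0.542 0.118 0.135] med [0.498 0.085 0.131]
T br 0.115 0.13 70 min [0.468 0.065 0.121] max [0.542 0.118 0.13 ] med [0.518 0.08  0.128]
T br 0.135 0.2 94 min [0.474 0.068 0.135] max [0.52  0.115 0.181] med [0.49  0.095 0.137]
T br 0.2 0.25 61 min [0.486 0.08  0.208] max [0.508 0.102 0.221] med [0.496 0.091 0.215]
T small 0.06 0.09 75 min [0.299 0.152 0.075] max [0.332 0.185 0.09 ] med [0.317 0.167 0.084]
T small 0.135 0.2 24 min [0.31  0.162 0.137] max [0.324 0.174 0.143] med [0.317 0.168 0.14 ]
foot pix rays T [0.50434596 0.0845995  0.        ]
```

View pics/c1.png

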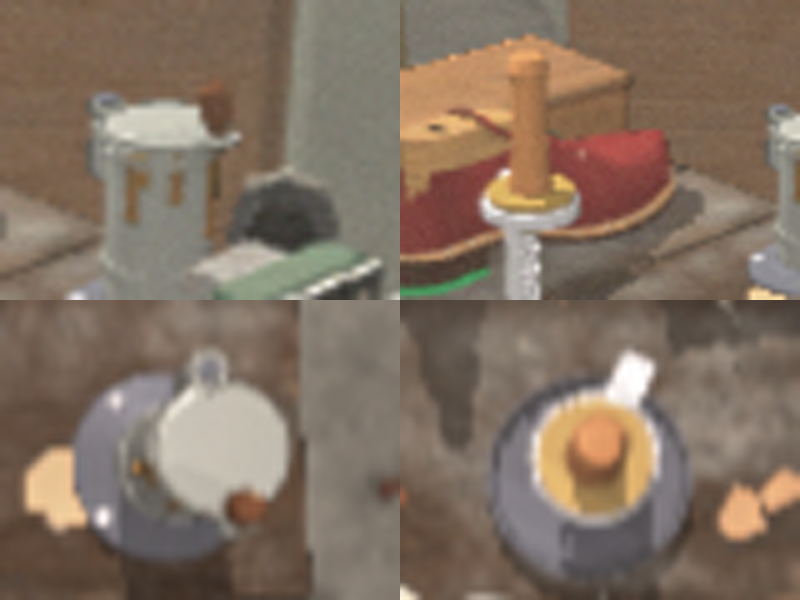

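```bash
python3 - <<'E'
from h import *
S=dict(np.load("scene0.npz")); T=dict(np.load("top0.npz"))
f=ray(T,308+167*.15,168+167*.15,.01);p=ray(T,308+210*.15,168+68*.15,.115);k=ray(T,308+245*.15,168+206*.15,.131);c=ray(T,308+225*.15,168+148*.15,.105)
print("foot",f,"piv",p,"knob",k,"cover",c,np.hypot(*(f-p)[:2]),np.hypot(*(k-p)[:2]))
a=p[:2]-f[:2];b=k[:2]-p[:2]
print("phi x",np.arctan2(a[1],a[0]),"joint",(np.arctan2(b[1],b[0])-np.arctan2(-a[1],-a[0])))
P,u,v=pts(T)
s=(abs(P[:,0]-.49)<.08)&(abs(P[:,1]+.145)<.08)
# foot top points height hist
q=P[s];print(np.histogram(q[:,2],bins=np.arange(-.01,.15,.005)))
q=q[(q[:,2]>.097)&(q[:,2]<.112)]; print("pot/cover top",q.min(0),q.max(0))
E
```

```text
foot [ 0.4938278  -0.15777677  0.01      ] piv [ 0.53061651 -0.15563758  0.115     ] knob [ 0.4677342  -0.16444858  0.131     ] cover [ 0.49536842 -0.1631742   0.105     ] 0.03685084519891521 0.06349659863893188
phi x 0.058082584557097965 joint 0.08112988128987553
(array([ 43, 711, 819, 175, 105,  11,   3,   2,   9,  10,   6,   9,   4,
         4,  10,   3,   5,   8,   3,   3,  10,  17,  94, 205,  32,   6,
         2,   7,  16,   2,   0]), array([-0.01 , -0.005,  0.   ,  0.005,  0.01 ,  0.015,  0.02 ,  0.025,
        0.03 ,  0.035,  0.04 ,  0.045,  0.05 ,  0.055,  0.06 ,  0.065,
        0.07 ,  0.075,  0.08 ,  0.085,  0.09 ,  0.095,  0.1  ,  0.105,
        0.11 ,  0.115,  0.12 ,  0.125,  0.13 ,  0.135,  0.14 ,  0.145]))
pot/cover top [ 0.45681964 -0.19027585  0.09708584] [ 0.5379914  -0.12903913  0.11178919]
```

```bash
cat >> h.py <<'E'
from scipy.spatial.transform import Rotation as Ro
def to(r,p,yaw=None):
    """print shift (tool axes, units of 0.12 m) and turn (units of pi) to TCP p with tool x down, tool y at yaw"""
    s=r.state(); R=Ro.from_rotvec(s["orientation"]).as_matrix(); d=R.T@(np.asarray(p)-s["tool_pos"])/.12
    y=R[:,1]; cur=np.arctan2(y[1],y[0])
    if yaw is None: yaw=cur
    yaw=cur+(yaw-cur+np.pi/2)%np.pi-np.pi/2
    Y=np.array([np.cos(yaw),np.sin(yaw),0]);X=np.array([0,0,-1.]);G=np.stack([X,Y,np.cross(X,Y)],1)
    w=Ro.from_matrix(R.T@G).as_rotvec()/np.pi
    print("t",s["time"].__round__(2),"pos",s["tool_pos"].round(4),"yaw",round(cur,3),"down err",np.degrees(np.arccos(-R[2,0])).round(2),"open",round(s["opening"],3),"F",s["wrist_force"].round(1),"j6",s["joint_pos"][5].round(2))
    print(" shift",d.round(3)," turn",w.round(4)," rows: ",round(np.linalg.norm(d)*120/41.7,1),round(np.linalg.norm(w)*180/7.16,1))
E
python3 - <<'E'
from workcell import r; from h import *
R=Ro.from_rotvec(r.state()["orientation"]).as_matrix();print(R.round(3))
to(r,[.467,-.163,.242],-.54)
E
```

```text
[[ 0.    -0.33   0.944]
 [-0.     0.944  0.33 ]
 [-1.    -0.     0.   ]]
t 0.6 pos [ 0.1813 -0.5193  0.2423] yaw 1.907 down err 0.0 open 0.999 F [-0.5 -1.   0.8] j6 -0.28
 shift [2.000e-03 2.019e+00 3.226e+00]  turn [-0.2212  0.      0.    ]  rows:  11.0 5.6
```

```bash
python3 -m inch '[{"wx":-0.037},{"wx":-0.037},{"wx":-0.037},{"wx":-0.037},{"wx":-0.037},{"wx":-0.036},{"wx":0}]'; python3 - <<'E'
from workcell import r; from h import *
to(r,[.467,-.163,.20],-.54)
E
```

```text
t 0.6 pos [ 0.1813 -0.5193  0.2423] yaw 1.907 down err 0.0 open 0.999 F [-0.5 -1.   0.8] j6 -0.28
 shift [0.352 2.019 3.226]  turn [-0.2212  0.      0.    ]  rows:  11.0 5.6validation failed for argument at $[0]...
```

```bash
python3 -m inch '[{"tx":0,"ty":0,"tz":0,"wx":-0.037,"wy":0,"wz":0,"gripper":1},{"tx":0,"ty":0,"tz":0,"wx":-0.037,"wy":0,"wz":0,"gripper":1},{"tx":0,"ty":0,"tz":0,"wx":-0.037,"wy":0,"wz":0,"gripper":1},{"tx":0,"ty":0,"tz":0,"wx":-0.037,"wy":0,"wz":0,"gripper":1},{"tx":0,"ty":0,"tz":0,"wx":-0.037,"wy":0,"wz":0,"gripper":1},{"tx":0,"ty":0,"tz":0,"wx":-0.037,"wy":0,"wz":0,"gripper":1},{"tx":0,"ty":0,"tz":0,"wx":0,"wy":0,"wz":0,"gripper":1}]'; python3 - <<'E'
from workcell import r; from h import *
to(r,[.467,-.163,.20],-.54)
E
```

```text
time: 1.18
tool_pos: [0.1813, -0.5192, 0.2424]
orientation: [-0.83, 1.406, 0.83]
wrist_force: [0.8, 0.5, -0.0]
opening: 0.997
t 1.18 pos [ 0.1813 -0.5192  0.2424] yaw 2.637 down err 0.02 open 0.997 F [ 0.8  0.5 -0. ] j6 0.45
 shift [ 0.354 -0.648  3.75 ]  turn [0.0112 0.     0.0001]  rows:  11.0 0.3
```

```bash
python3 -m inch '[{"tx":0,"ty":-0.058,"tz":0.335,"wx":0,"wy":0,"wz":0,"gripper":1},{"tx":0,"ty":-0.058,"tz":0.335,"wx":0,"wy":0,"wz":0,"gripper":1},{"tx":0,"ty":-0.058,"tz":0.335,"wx":0,"wy":0,"wz":0,"gripper":1},{"tx":0,"ty":-0.058,"tz":0.335,"wx":0,"wy":0,"wz":0,"gripper":1},{"tx":0,"ty":-0.058,"tz":0.335,"wx":0,"wy":0,"wz":0,"gripper":1},{"tx":0,"ty":-0.058,"tz":0.335,"wx":0,"wy":0,"wz":0,"gripper":1},{"tx":0,"ty":-0.058,"tz":0.335,"wx":0,"wy":0,"wz":0,"gripper":1},{"tx":0,"ty":-0.058,"tz":0.335,"wx":0,"wy":0,"wz":0,"gripper":1},{"tx":0,"ty":-0.058,"tz":0.335,"wx":0,"wy":0,"wz":0,"gripper":1},{"tx":0,"ty":-0.058,"tz":0.335,"wx":0,"wy":0,"wz":0,"gripper":1}]'; python3 - <<'E'
from workcell import r; from h import *
to(r,[.467,-.163,.160],-.54)
E
```

```text
time: 2.02
tool_pos: [0.4449, -0.2024, 0.2421]
orientation: [-0.79, 1.422, 0.787]
wrist_force: [0.8, -0.3, 0.2]
opening: 1.002
t 2.02 pos [ 0.4449 -0.2024  0.2421] yaw 2.583 down err 0.12 open 1.002 F [ 0.8 -0.3  0.2] j6 -0.45
 shift [0.684 0.019 0.376]  turn [-0.006  -0.0001  0.0007]  rows:  2.2 0.2
```

```bash
python3 -m inch '[{"tx":0.08,"ty":0.01,"tz":0.2,"wx":0,"wy":0,"wz":0,"gripper":0.5},{"tx":0.08,"ty":0.01,"tz":0.17,"wx":0,"wy":0,"wz":0,"gripper":0.5},{"tx":0.25,"ty":0,"tz":0,"wx":0,"wy":0,"wz":0,"gripper":0.5},{"tx":0.25,"ty":0,"tz":0,"wx":0,"wy":0,"wz":0,"gripper":0.5},{"tx":0,"ty":0,"tz":0,"wx":0,"wy":0,"wz":0,"gripper":0.5},{"tx":0,"ty":0,"tz":0,"wx":0,"wy":0,"wz":0,"gripper":0.5}]' 20; python3 - <<'E'
from workcell import r; from h import *; import cv2
to(r,[.467,-.163,.120],-.54)
d=r.capture("scene"); im=d["pixels"][130:220,255:375,::-1]
np.savez("scene1.npz",**d)
t=r.capture("top"); np.savez("top1.npz",**t)
cv2.imwrite("pics/c2.png",np.hstack([cv2.resize(im,(400,300),interpolation=cv2.INTER_CUBIC),cv2.resize(t["pixels"][150:225,290:390,::-1],(400,300),interpolation=cv2.INTER_CUBIC)]))
E
```

```text
time: 2.52
tool_pos: [0.4744, -0.1543, 0.1625]
orientation: [-0.783, 1.42, 0.774]
wrist_force: [0.6, -0.2, 0.6]
opening: 0.501
t 2.52 pos [ 0.4744 -0.1543  0.1625] yaw 2.571 down err 0.48 open 0.501 F [ 0.6 -0.2  0.6] j6 -0.57
 shift [ 0.354  0.016 -0.095]  turn [-0.0098  0.0008  0.0026]  rows:  1.1 0.3
```

View pics/c2.png

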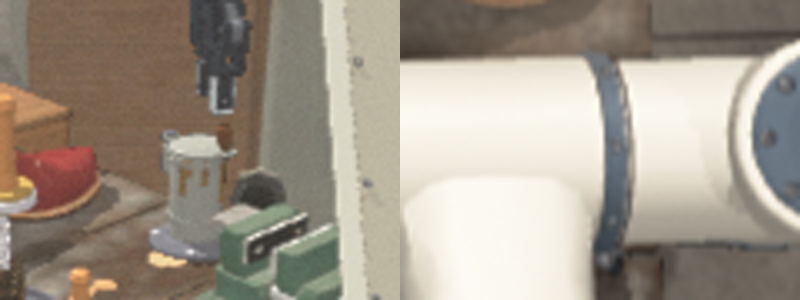

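The gripper hangs just above the dark knob at crop (225,135). The top view is blocked by the arm. I'll shift back 11 mm, descend and close.

```bash
python3 -m inch '[{"tx":0,"ty":0.016,"tz":-0.09,"wx":0,"wy":0,"wz":0,"gripper":0.5},{"tx":0,"ty":0,"tz":0,"wx":0,"wy":0,"wz":0,"gripper":0.5},{"tx":0.12,"ty":0,"tz":0,"wx":0,"wy":0,"wz":0,"gripper":0.5},{"tx":0.12,"ty":0,"tz":0,"wx":0,"wy":0,"wz":0,"gripper":0.5},{"tx":0.1,"ty":0,"tz":0,"wx":0,"wy":0,"wz":0,"gripper":0.5},{"tx":0,"ty":0,"tz":0,"wx":0,"wy":0,"wz":0,"gripper":0.5}]' 20; python3 - <<'E'
from workcell import r; from h import *
to(r,[.467,-.163,.120],-.54)
E
```

```text
time: 3.12
tool_pos: [0.4716, -0.1673, 0.1314]
orientation: [-0.786, 1.406, 0.757]
wrist_force: [-0.6, -0.2, -0.0]
opening: 0.5
t 3.12 pos [ 0.4716 -0.1673  0.1314] yaw 2.564 down err 1.62 open 0.5 F [-0.6 -0.2 -0. ] j6 -0.56
 shift [0.094 0.054 0.008]  turn [-0.0121  0.0034  0.0083]  rows:  0.3 0.4
```

```bash
python3 -m inch '[{"tx":0.05,"ty":0.05,"tz":0.01,"wx":-0.012,"wy":0.003,"wz":0.008,"gripper":0.5},{"tx":0.05,"ty":0,"tz":0,"wx":0,"wy":0,"wz":0,"gripper":0.5},{"tx":0,"ty":0,"tz":0,"wx":0,"wy":0,"wz":0,"gripper":0.0},{"tx":0,"ty":0,"tz":0,"wx":0,"wy":0,"wz":0,"gripper":0.0},{"tx":0,"ty":0,"tz":0,"wx":0,"wy":0,"wz":0,"gripper":0.0},{"tx":0,"ty":0,"tz":0,"wx":0,"wy":0,"wz":0,"gripper":0.0}]' 20; python3 - <<'E'
from workcell import r; from h import *
to(r,[.467,-.163,.120],-.54)
E
```

```text
time: 3.62
tool_pos: [0.4694, -0.1652, 0.1241]
orientation: [-0.803, 1.41, 0.793]
wrist_force: [0.8, -0.5, -6.1]
opening: 0.185
t 3.62 pos [ 0.4694 -0.1652  0.1241] yaw 2.596 down err 0.6 open 0.185 F [ 0.8 -0.5 -6.1] j6 -0.52
 shift [0.034 0.027 0.005]  turn [-0.0017  0.0015  0.003 ]  rows:  0.1 0.1
```

```bash
cat > arc.py <<'E'
from workcell import r; from h import *
import sys
s=r.state(); R=Ro.from_rotvec(s["orientation"]).as_matrix()
c=np.array([.5306,-.1556]); p=s["tool_pos"]; v=p[:2]-c; a0=np.arctan2(v[1],v[0])%(2*np.pi); 
print("angle-pi-.058 =",round(a0-np.pi-.058,3),"radius",np.hypot(*v).round(4),"z",p[2].round(4),"F",s["wrist_force"].round(1),"open",round(s["opening"],3))
cur=p.copy()
for a in np.linspace(a0,float(sys.argv[1])+np.pi+.058,int(sys.argv[2])+1)[1:]:
    t=np.array([c[0]+.064*np.cos(a),c[1]+.064*np.sin(a),p[2]]); print((R.T@(t-cur)/.12).round(3)); cur=t
E
python3 arc.py 1.0 6
```

```text
angle-pi-.058 = 0.097 radius 0.0619 z 0.1241 F [ 0.8 -0.5 -6.1] open 0.185
[ 0.    -0.043 -0.068]
[ 0.    -0.064 -0.048]
[ 0.    -0.071 -0.038]
[ 0.001 -0.075 -0.027]
[ 0.001 -0.079 -0.015]
[ 0.001 -0.08  -0.003]
```

```bash
python3 -m inch '[{"tx":0,"ty":-0.043,"tz":-0.068,"wx":0,"wy":0,"wz":0,"gripper":0.0},{"tx":0,"ty":-0.064,"tz":-0.048,"wx":0,"wy":0,"wz":0,"gripper":0.0},{"tx":0,"ty":-0.071,"tz":-0.038,"wx":0,"wy":0,"wz":0,"gripper":0.0},{"tx":0,"ty":-0.075,"tz":-0.027,"wx":0,"wy":0,"wz":0,"gripper":0.0},{"tx":0,"ty":-0.079,"tz":-0.015,"wx":0,"wy":0,"wz":0,"gripper":0.0},{"tx":0,"ty":-0.08,"tz":-0.003,"wx":0,"wy":0,"wz":0,"gripper":0.0}]' 20; python3 arc.py 2.08 8
```

```text
time: 4.12
tool_pos: [0.4915, -0.2118, 0.1238]
orientation: [-0.796, 1.423, 0.805]
wrist_force: [-5.5, 0.0, 2.4]
opening: 0.186
angle-pi-.058 = 0.906 radius 0.0684 z 0.1238 F [-5.5  0.   2.4] open 0.186
[-0.001 -0.081  0.038]
[-0.001 -0.077  0.012]
[-0.001 -0.075  0.023]
[-0.001 -0.07   0.034]
[-0.001 -0.065  0.044]
[-0.    -0.058  0.053]
[-0.    -0.049  0.061]
[-0.    -0.04   0.067]
```

```bash
python3 -m inch '[{"tx":0,"ty":-0.081,"tz":0.038,"wx":0,"wy":0,"wz":0,"gripper":0.0},{"tx":0,"ty":-0.077,"tz":0.02,"wx":0,"wy":0,"wz":0,"gripper":0.0},{"tx":0,"ty":-0.075,"tz":0.028,"wx":0,"wy":0,"wz":0,"gripper":0.0},{"tx":0,"ty":-0.07,"tz":0.037,"wx":0,"wy":0,"wz":0,"gripper":0.0}]' 20; python3 arc.py 2.08 5
```

```text
time: 4.45
tool_pos: [0.5227, -0.2253, 0.1239]
orientation: [-0.793, 1.445, 0.809]
wrist_force: [-5.3, -0.6, 1.4]
opening: 0.182
angle-pi-.058 = 1.4 radius 0.0701 z 0.1239 F [-5.3 -0.6  1.4] open 0.182
[-0.002 -0.042  0.081]
[-0.002 -0.058  0.043]
[-0.002 -0.052  0.051]
[-0.002 -0.044  0.057]
[-0.002 -0.036  0.063]
```

```bash
python3 -m inch '[{"tx":0,"ty":-0.05,"tz":0.07,"wx":0,"wy":0,"wz":0,"gripper":0.0},{"tx":0,"ty":-0.06,"tz":0.052,"wx":0,"wy":0,"wz":0,"gripper":0.0},{"tx":0,"ty":-0.056,"tz":0.057,"wx":0,"wy":0,"wz":0,"gripper":0.0},{"tx":0,"ty":-0.046,"tz":0.062,"wx":0,"wy":0,"wz":0,"gripper":0.0},{"tx":0,"ty":-0.04,"tz":0.066,"wx":0,"wy":0,"wz":0,"gripper":0.0}]' 20; python3 arc.py 2.08 2
```

```text
time: 4.87
tool_pos: [0.5661, -0.2156, 0.1238]
orientation: [-0.794, 1.459, 0.807]
wrist_force: [-7.0, 3.2, 5.2]
opening: 0.187
angle-pi-.058 = 2.047 radius 0.0697 z 0.1238 F [-7.   3.2  5.2] open 0.187
[0.    0.038 0.03 ]
[-0.    -0.004  0.008]
```

```bash
python3 -m inch '[{"tx":0,"ty":0,"tz":0,"wx":0,"wy":0,"wz":0,"gripper":0.0},{"tx":0,"ty":0,"tz":0,"wx":0,"wy":0,"wz":0,"gripper":0.5},{"tx":0,"ty":0,"tz":0,"wx":0,"wy":0,"wz":0,"gripper":0.5},{"tx":0,"ty":0,"tz":0,"wx":0,"wy":0,"wz":0,"gripper":0.5},{"tx":-0.2,"ty":0,"tz":0,"wx":0,"wy":0,"wz":0,"gripper":0.5},{"tx":-0.34,"ty":0,"tz":0,"wx":0,"wy":0,"wz":0,"gripper":0.5},{"tx":-0.34,"ty":0,"tz":0,"wx":0,"wy":0,"wz":0,"gripper":0.6},{"tx":-0.34,"ty":0,"tz":0,"wx":0,"wy":0,"wz":0,"gripper":0.6},{"tx":-0.1,"ty":0,"tz":0,"wx":0,"wy":0,"wz":0,"gripper":0.6}]' 20; python3 - <<'E'
from workcell import r; from h import *
to(r,[.495,.091,.28],-.0)
E
```

```text
time: 5.62
tool_pos: [0.5756, -0.2109, 0.2841]
orientation: [-0.792, 1.459, 0.81]
wrist_force: [0.2, 0.8, 1.1]
opening: 0.594
t 5.62 pos [ 0.5756 -0.2109  0.2841] yaw 2.593 down err 2.27 open 0.594 F [0.2 0.8 1.1] j6 -0.46
 shift [0.037 1.884 1.798]  turn [-0.1745 -0.0062 -0.0112]  rows:  7.5 4.4
```

```bash
python3 -m inch '[{"tx":0,"ty":0.235,"tz":0.225,"wx":0,"wy":-0.006,"wz":-0.012,"gripper":0.6},{"tx":0,"ty":0.235,"tz":0.225,"wx":0,"wy":0,"wz":0,"gripper":0.6},{"tx":0,"ty":0.235,"tz":0.225,"wx":0,"wy":0,"wz":0,"gripper":0.6},{"tx":0,"ty":0.235,"tz":0.225,"wx":0,"wy":0,"wz":0,"gripper":0.6},{"tx":0,"ty":0.235,"tz":0.225,"wx":0,"wy":0,"wz":0,"gripper":0.6},{"tx":0,"ty":0.235,"tz":0.225,"wx":0,"wy":0,"wz":0,"gripper":0.6},{"tx":0,"ty":0.235,"tz":0.225,"wx":0,"wy":0,"wz":0,"gripper":0.6},{"tx":0,"ty":0.1,"tz":0.1,"wx":0,"wy":0,"wz":0,"gripper":0.6},{"tx":0,"ty":0,"tz":0,"wx":0,"wy":0,"wz":0,"gripper":0.6}]' 20; python3 - <<'E'
from workcell import r; from h import *; import cv2
to(r,[.496,.092,.28])
t=r.capture("top"); np.savez("top2.npz",**t); d=r.capture("scene"); np.savez("scene2.npz",**d)
a=cv2.resize(d["pixels"][110:230,200:360,::-1],(400,300),interpolation=cv2.INTER_CUBIC)
b=cv2.resize(t["pixels"][155:215,300:380,::-1],(400,300),interpolation=cv2.INTER_CUBIC)
cv2.imwrite("pics/c3.png",np.hstack([a,b]))
E
```

```text
time: 6.37
tool_pos: [0.5075, 0.0821, 0.2851]
orientation: [-0.805, 1.399, 0.774]
wrist_force: [-0.6, -0.0, 0.7]
opening: 0.601
t 6.37 pos [0.5075 0.0821 0.2851] yaw 2.588 down err 1.66 open 0.601 F [-0.6 -0.   0.7] j6 -1.03
 shift [0.039 0.126 0.019]  turn [0.     0.0031 0.0087]  rows:  0.4 0.2
```

View pics/c3.png

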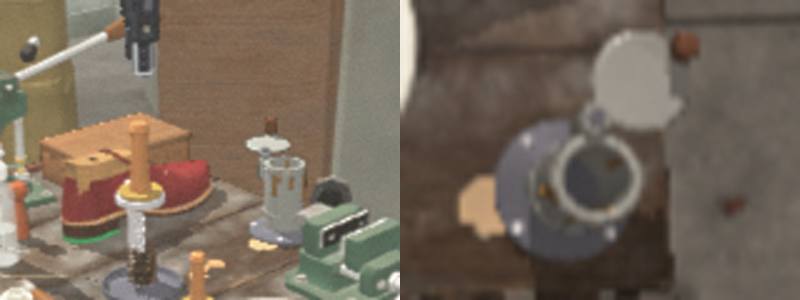

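The cover is well open: knob at crop (685,45), and the mouth is clear with its rim centre at (597,179). Next I'll get the numbers and the move onto the brush.

```bash
python3 - <<'E'
from workcell import r; from h import *
T=dict(np.load("top2.npz"));S=dict(np.load("scene2.npz"))
m=ray(T,300+196.5/5,155+179/5,.100);p=ray(T,300+197/5,155+118/5,.115);k=ray(T,300+285/5,155+45/5,.131)
print("mouth",m,"piv",p,"knob",k,np.hypot(*(m-p)[:2]),np.hypot(*(k-p)[:2]))
a=m-p;b=k-p;print("joint",(np.arctan2(b[1],b[0])-np.arctan2(a[1],a[0]))%(2*np.pi))
for n,d in(("T",T),("S",S)):
    P,u,v=pts(d); q=P[(abs(P[:,2]-.100)<.006)&(np.hypot(P[:,0]-.494,P[:,1]+.158)<.032)]
    from scipy.optimize import least_squares
    f=least_squares(lambda x:np.hypot(q[:,0]-x[0],q[:,1]-x[1])-.0238,[.494,-.158],loss="soft_l1",f_scale=.002);print(n,"rim fit",f.x,len(q),"bbox",q.min(0),q.max(0))
to(r,[.496,.092,.20]); 
E
```

```text
mouth [ 0.49411959 -0.15692492  0.1       ] piv [ 0.52942785 -0.15528513  0.115     ] knob [ 0.56965696 -0.20540063  0.131     ] 0.035346309775696604 0.06426464594676397
joint 2.2007898623387687
T rim fit [ 0.49468643 -0.15557002] 125 bbox [ 0.46683275 -0.18417778  0.09407537] [ 0.52427952 -0.1282045   0.10574919]
S rim fit [ 0.49436223 -0.15253777] 65 bbox [ 0.46402373 -0.17806182  0.09404903] [ 0.52450177 -0.12738452  0.1056826 ]
t 6.47 pos [0.5081 0.0797 0.2852] yaw 2.586 down err 1.67 open 0.601 F [ 0.8 -0.7  0.7] j6 -1.03
 shift [0.706 0.159 0.028]  turn [0.     0.0028 0.0088]  rows:  2.1 0.2
```

```bash
python3 -m inch '[{"tx":0,"ty":0.1,"tz":0.01,"wx":0,"wy":0.003,"wz":0.009,"gripper":0.6},{"tx":0,"ty":0.06,"tz":0.01,"wx":0,"wy":0,"wz":0,"gripper":0.6},{"tx":0,"ty":0,"tz":0,"wx":0,"wy":0,"wz":0,"gripper":0.6},{"tx":0,"ty":0,"tz":0,"wx":0,"wy":0,"wz":0,"gripper":0.6}]' 20; python3 - <<'E'
from workcell import r; from h import *
to(r,[.496,.092,.17]); 
E
```

```text
time: 6.8
tool_pos: [0.4942, 0.0897, 0.2853]
orientation: [-0.788, 1.422, 0.787]
wrist_force: [0.4, -0.0, 0.2]
opening: 0.599
t 6.8 pos [0.4942 0.0897 0.2853] yaw 2.582 down err 0.1 open 0.599 F [ 0.4 -0.   0.2] j6 -1.05
 shift [ 0.961 -0.001  0.023]  turn [0.     0.0003 0.0004]  rows:  2.8 0.0
```

```bash
python3 -m inch '[{"tx":0.2,"ty":0,"tz":0.02,"wx":0,"wy":0,"wz":0,"gripper":0.6},{"tx":0.24,"ty":0,"tz":0,"wx":0,"wy":0,"wz":0,"gripper":0.6},{"tx":0.24,"ty":0,"tz":0,"wx":0,"wy":0,"wz":0,"gripper":0.6},{"tx":0.18,"ty":0,"tz":0,"wx":0,"wy":0,"wz":0,"gripper":0.6},{"tx":0.06,"ty":0,"tz":0,"wx":0,"wy":0,"wz":0,"gripper":0.6},{"tx":0,"ty":0,"tz":0,"wx":0,"wy":0,"wz":0,"gripper":0.6},{"tx":0,"ty":0,"tz":0,"wx":0,"wy":0,"wz":0,"gripper":0.6}]' 20; python3 - <<'E'
from workcell import r; from h import *
to(r,[.496,.092,.17]); 
E
```

```text
time: 7.38
tool_pos: [0.5003, 0.087, 0.1738]
orientation: [-0.787, 1.413, 0.777]
wrist_force: [0.6, -0.6, 0.3]
opening: 0.6
t 7.38 pos [0.5003 0.087  0.1738] yaw 2.576 down err 0.74 open 0.6 F [ 0.6 -0.6  0.3] j6 -1.05
 shift [0.032 0.053 0.016]  turn [0.     0.0023 0.0034]  rows:  0.2 0.1
```

```bash
python3 -m inch '[{"tx":0.03,"ty":0.05,"tz":0.016,"wx":0,"wy":0.0023,"wz":0.0034,"gripper":0.6},{"tx":0,"ty":0,"tz":0,"wx":0,"wy":0,"wz":0,"gripper":0.6},{"tx":0,"ty":0,"tz":0,"wx":0,"wy":0,"wz":0,"gripper":0.6}]' 20; python3 - <<'E'
from workcell import r; from h import *
to(r,[.496,.092,.17]); 
E
```

```text
time: 7.63
tool_pos: [0.4981, 0.0924, 0.1735]
orientation: [-0.783, 1.42, 0.782]
wrist_force: [0.3, 0.4, -0.2]
opening: 0.604
t 7.63 pos [0.4981 0.0924 0.1735] yaw 2.576 down err 0.27 open 0.604 F [ 0.3  0.4 -0.2] j6 -1.06
 shift [ 0.029  0.013 -0.013]  turn [0.     0.0012 0.001 ]  rows:  0.1 0.0
```

```bash
python3 -m inch '[{"tx":0.02,"ty":0.013,"tz":-0.013,"wx":0,"wy":0.0012,"wz":0.001,"gripper":0.6},{"tx":0,"ty":0,"tz":0,"wx":0,"wy":0,"wz":0,"gripper":0},{"tx":0,"ty":0,"tz":0,"wx":0,"wy":0,"wz":0,"gripper":0},{"tx":0,"ty":0,"tz":0,"wx":0,"wy":0,"wz":0,"gripper":0},{"tx":0,"ty":0,"tz":0,"wx":0,"wy":0,"wz":0,"gripper":0},{"tx":0,"ty":0,"tz":0,"wx":0,"wy":0,"wz":0,"gripper":0},{"tx":0,"ty":0,"tz":0,"wx":0,"wy":0,"wz":0,"gripper":0}]' 60; python3 - <<'E'
from workcell import r; from h import *
to(r,[.496,.092,.17]); 
E
```

```text
time: 8.22
tool_pos: [0.4969, 0.0927, 0.1731]
orientation: [-0.783, 1.421, 0.783]
wrist_force: [-0.6, 0.6, -0.8]
opening: 0.239
t 8.22 pos [0.4969 0.0927 0.1731] yaw 2.576 down err 0.21 open 0.239 F [-0.6  0.6 -0.8] j6 -1.06
 shift [ 0.026  0.003 -0.009]  turn [0.     0.001  0.0006]  rows:  0.1 0.0
```

```bash
python3 -m inch '[{"tx":-0.08,"ty":0,"tz":0,"wx":0,"wy":0.001,"wz":0.0006,"gripper":0},{"tx":-0.1,"ty":0,"tz":0,"wx":0,"wy":0,"wz":0,"gripper":0},{"tx":-0.1,"ty":0,"tz":0,"wx":0,"wy":0,"wz":0,"gripper":0},{"tx":-0.1,"ty":0,"tz":0,"wx":0,"wy":0,"wz":0,"gripper":0},{"tx":0,"ty":0,"tz":0,"wx":0,"wy":0,"wz":0,"gripper":0},{"tx":0,"ty":0,"tz":0,"wx":0,"wy":0,"wz":0,"gripper":0}]' 60; python3 - <<'E'
from workcell import r; from h import *
to(r,[.4969,.0927,.32]); 
E
```

```text
time: 8.72
tool_pos: [0.4961, 0.0926, 0.2184]
orientation: [-0.783, 1.428, 0.785]
wrist_force: [-0.4, 0.5, -1.5]
opening: 0.229
t 8.72 pos [0.4961 0.0926 0.2184] yaw 2.576 down err 0.19 open 0.229 F [-0.4  0.5 -1.5] j6 -1.06
 shift [-0.847 -0.003  0.002]  turn [ 0.     -0.0007 -0.0008]  rows:  2.4 0.0
```

```bash
python3 -m inch '[{"tx":-0.1,"ty":0,"tz":0,"wx":0,"wy":-0.0007,"wz":-0.0008,"gripper":0},{"tx":-0.1,"ty":0,"tz":0,"wx":0,"wy":0,"wz":0,"gripper":0},{"tx":-0.1,"ty":0,"tz":0,"wx":0,"wy":0,"wz":0,"gripper":0},{"tx":-0.1,"ty":0,"tz":0,"wx":0,"wy":0,"wz":0,"gripper":0},{"tx":-0.1,"ty":0,"tz":0,"wx":0,"wy":0,"wz":0,"gripper":0},{"tx":-0.12,"ty":0,"tz":0,"wx":0,"wy":0,"wz":0,"gripper":0},{"tx":-0.14,"ty":0,"tz":0,"wx":0,"wy":0,"wz":0,"gripper":0},{"tx":-0.14,"ty":0,"tz":0,"wx":0,"wy":0,"wz":0,"gripper":0},{"tx":-0.05,"ty":0,"tz":0,"wx":0,"wy":0,"wz":0,"gripper":0},{"tx":0,"ty":0,"tz":0,"wx":0,"wy":0,"wz":0,"gripper":0}]' 60; python3 - <<'E'
from workcell import r; from h import *; import cv2
to(r,[.4969,.0927,.32]); 
d=r.capture("scene"); np.savez("scene3.npz",**d)
P,u,v=pts(d); q=P[(np.hypot(P[:,0]-.497,P[:,1]-.093)<.04)]
for z in np.arange(.13,.31,.01):
    s=q[abs(q[:,2]-z)<.005]
    if len(s): print(z.round(3),len(s),np.median(s,0).round(4),np.ptp(s[:,0]-s[:,1]).round(3))
cv2.imwrite("pics/c4.png",cv2.resize(d["pixels"][70:250,180:340,::-1],(533,600),interpolation=cv2.INTER_CUBIC))
E
```

```text
time: 9.55
tool_pos: [0.495, 0.0922, 0.3355]
orientation: [-0.783, 1.431, 0.784]
wrist_force: [0.5, 0.5, -1.0]
opening: 0.234
t 9.55 pos [0.495  0.0922 0.3355] yaw 2.575 down err 0.3 open 0.234 F [ 0.5  0.5 -1. ] j6 -1.06
 shift [ 0.129 -0.011  0.013]  turn [ 0.     -0.0014 -0.0009]  rows:  0.4 0.0
0.13 75 [0.4951 0.0949 0.1267] 0.094
0.17 2 [0.4928 0.1024 0.1747] 0.001
0.18 38 [0.4841 0.0998 0.1809] 0.029
0.19 36 [0.4834 0.099  0.19  ] 0.028
0.2 40 [0.4853 0.0964 0.1997] 0.04
0.21 48 [0.4868 0.0973 0.2113] 0.043
0.22 20 [0.4896 0.0933 0.217 ] 0.036
0.23 10 [0.4908 0.0954 0.2301] 0.01
0.24 10 [0.4921 0.095  0.2399] 0.014
0.25 13 [0.4928 0.0939 0.25  ] 0.012
0.26 8 [0.4922 0.0963 0.2604] 0.005
0.27 10 [0.4927 0.0974 0.2711] 0.018
0.28 37 [0.4823 0.104  0.281 ] 0.028
0.29 48 [0.4785 0.1063 0.2934] 0.057
0.3 63 [0.4859 0.1006 0.2965] 0.06
```

View pics/c4.png

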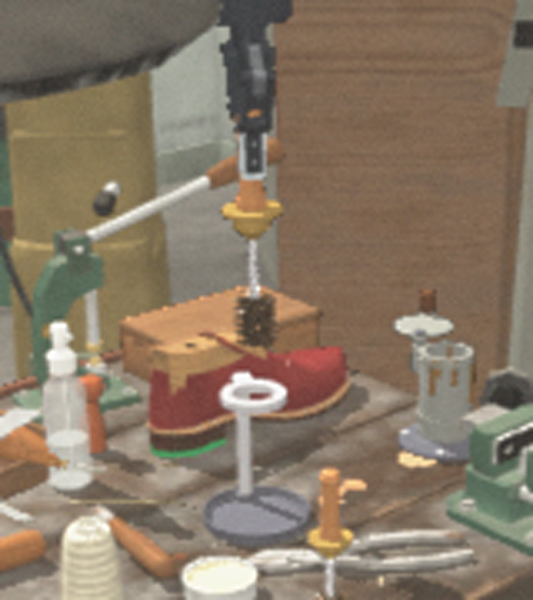

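```bash
python3 - <<'E'
from workcell import r; from h import *
to(r,[.4943,-.1563,.32])
E
```

```text
t 9.6 pos [0.4949 0.0922 0.3349] yaw 2.575 down err 0.34 open 0.235 F [-0.3 -0.6 -0.6] j6 -1.06
 shift [ 0.129 -1.107 -1.749]  turn [ 0.     -0.0015 -0.0011]  rows:  6.0 0.0
```

```bash
python3 -m inch '[{"tx":0,"ty":-0.08,"tz":-0.13,"wx":0,"wy":-0.0015,"wz":-0.0011,"gripper":0},{"tx":0,"ty":-0.13,"tz":-0.2,"wx":0,"wy":0,"wz":0,"gripper":0},{"tx":0,"ty":-0.15,"tz":-0.24,"wx":0,"wy":0,"wz":0,"gripper":0},{"tx":0,"ty":-0.15,"tz":-0.24,"wx":0,"wy":0,"wz":0,"gripper":0},{"tx":0,"ty":-0.15,"tz":-0.24,"wx":0,"wy":0,"wz":0,"gripper":0},{"tx":0,"ty":-0.15,"tz":-0.24,"wx":0,"wy":0,"wz":0,"gripper":0},{"tx":0,"ty":-0.13,"tz":-0.2,"wx":0,"wy":0,"wz":0,"gripper":0},{"tx":0,"ty":-0.08,"tz":-0.13,"wx":0,"wy":0,"wz":0,"gripper":0},{"tx":0,"ty":0,"tz":0,"wx":0,"wy":0,"wz":0,"gripper":0},{"tx":0,"ty":0,"tz":0,"wx":0,"wy":0,"wz":0,"gripper":0}]' 60; python3 - <<'E'
from workcell import r; from h import *
to(r,[.4943,-.1563,.28])
E
```

```text
time: 10.43
tool_pos: [0.489, -0.1457, 0.3202]
orientation: [-0.778, 1.444, 0.798]
wrist_force: [-0.6, 0.8, -0.6]
opening: 0.23
t 10.43 pos [ 0.489  -0.1457  0.3202] yaw 2.579 down err 1.32 open 0.23 F [-0.6  0.8 -0.6] j6 -0.58
 shift [ 0.334 -0.092 -0.048]  turn [ 0.     -0.0035 -0.0065]  rows:  1.0 0.2
```

```bash
python3 -m inch '[{"tx":0,"ty":-0.09,"tz":-0.048,"wx":0,"wy":-0.0035,"wz":-0.0065,"gripper":0},{"tx":0.15,"ty":0,"tz":0,"wx":0,"wy":0,"wz":0,"gripper":0},{"tx":0.1,"ty":0,"tz":0,"wx":0,"wy":0,"wz":0,"gripper":0},{"tx":0.0,"ty":0,"tz":0,"wx":0,"wy":0,"wz":0,"gripper":0},{"tx":0,"ty":0,"tz":0,"wx":0,"wy":0,"wz":0,"gripper":0}]' 60; python3 - <<'E'
from workcell import r; from h import *
to(r,[.4943,-.1563,.28])
E
```

```text
time: 10.85
tool_pos: [0.4956, -0.1554, 0.2864]
orientation: [-0.788, 1.422, 0.788]
wrist_force: [-0.5, 0.0, 0.3]
opening: 0.23
t 10.85 pos [ 0.4956 -0.1554  0.2864] yaw 2.582 down err 0.07 open 0.23 F [-0.5  0.   0.3] j6 -0.56
 shift [ 0.054  0.005 -0.012]  turn [0.     0.0004 0.0001]  rows:  0.2 0.0
```

```bash
python3 - <<'E'
from workcell import r; from h import *; import cv2
d=r.capture("scene")
cv2.imwrite("pics/c5.png",cv2.resize(d["pixels"][120:220,265:385,::-1],(720,600),interpolation=cv2.INTER_CUBIC))
f=lambda X:((proj(d,X)-[265,120])*6).round(1)
print("rim L/C/R",f([.4943+.0265*.65,-.1563+.0265*.76,.1]),f([.4943,-.1563,.1]),f([.4943-.0265*.65,-.1563-.0265*.76,.1]),"tip",f([.4956,-.1554,.1234]))
E
```

```text
rim L/C/R [247.9 325.8] [296.6 324.7] [345.2 323.6] tip [294.8 284.2]
```

View pics/c5.png

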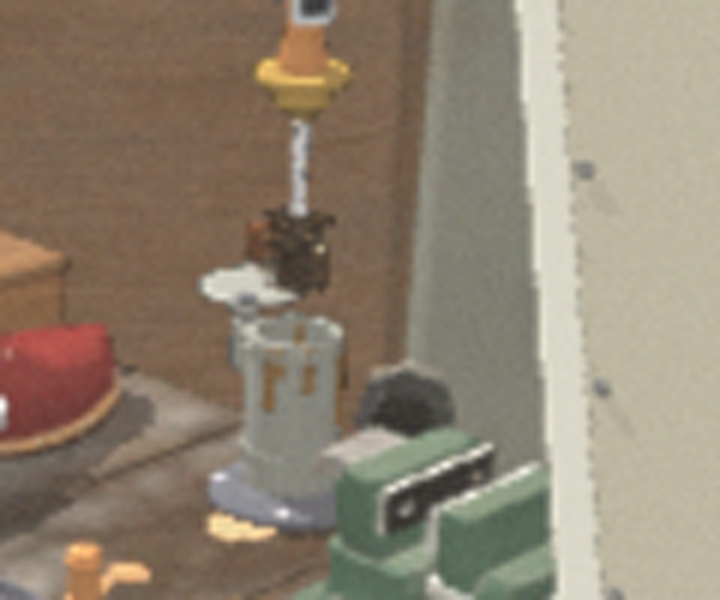

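The head is centred at column 300 and the mouth at 293, so the brush sits about 3 mm too far along the camera's right. I'll shift (+2,+2) mm and descend while watching the force.

```bash
python3 - <<'E'
from workcell import r; from h import *
to(r,[.4974,-.1532,.28])
E
python3 -m inch '[{"tx":0.1,"ty":-0.003,"tz":0.023,"wx":0,"wy":0,"wz":0,"gripper":0},{"tx":0.1,"ty":0,"tz":0,"wx":0,"wy":0,"wz":0,"gripper":0},{"tx":0.1,"ty":0,"tz":0,"wx":0,"wy":0,"wz":0,"gripper":0},{"tx":0,"ty":0,"tz":0,"wx":0,"wy":0,"wz":0,"gripper":0},{"tx":0,"ty":0,"tz":0,"wx":0,"wy":0,"wz":0,"gripper":0}]' 60; python3 - <<'E'
from workcell import r; from h import *
to(r,[.4974,-.1532,.184])
E
```

```text
t 10.9 pos [ 0.4956 -0.1553  0.2865] yaw 2.583 down err 0.07 open 0.232 F [ 0.3  1.  -0.8] j6 -0.56
 shift [ 0.054 -0.003  0.023]  turn [0.     0.0004 0.    ]  rows:  0.2 0.0
time: 11.32
tool_pos: [0.5005, -0.1541, 0.2582]
orientation: [-0.8, 1.413, 0.781]
wrist_force: [-0.5, -1.1, 0.3]
opening: 0.228
t 11.32 pos [ 0.5005 -0.1541  0.2582] yaw 2.587 down err 0.85 open 0.228 F [-0.5 -1.1  0.3] j6 -0.56
 shift [ 0.618  0.035 -0.009]  turn [0.     0.0006 0.0047]  rows:  1.8 0.1
```

```bash
python3 -m inch '[{"tx":0,"ty":0.03,"tz":-0.009,"wx":0,"wy":0.0006,"wz":0.0047,"gripper":0},{"tx":0.1,"ty":0.008,"tz":0,"wx":0,"wy":0,"wz":0.0015,"gripper":0},{"tx":0.1,"ty":0.008,"tz":0,"wx":0,"wy":0,"wz":0.0015,"gripper":0},{"tx":0.1,"ty":0.008,"tz":0,"wx":0,"wy":0,"wz":0.0015,"gripper":0},{"tx":0,"ty":0,"tz":0,"wx":0,"wy":0,"wz":0,"gripper":0},{"tx":0,"ty":0,"tz":0,"wx":0,"wy":0,"wz":0,"gripper":0}]' 60; python3 - <<'E'
from workcell import r; from h import *
to(r,[.4974,-.1532,.184])
E
```

```text
time: 11.82
tool_pos: [0.4973, -0.1527, 0.2221]
orientation: [-0.787, 1.424, 0.798]
wrist_force: [0.9, -1.0, 0.4]
opening: 0.232
t 11.82 pos [ 0.4973 -0.1527  0.2221] yaw 2.588 down err 0.4 open 0.232 F [ 0.9 -1.   0.4] j6 -0.55
 shift [ 0.317 -0.005 -0.003]  turn [-0.      0.0004 -0.0022]  rows:  0.9 0.1
```

```bash
python3 -m inch '[{"tx":0.11,"ty":0.006,"tz":0,"wx":0,"wy":0,"wz":-0.001,"gripper":0},{"tx":0.11,"ty":0.006,"tz":0,"wx":0,"wy":0,"wz":0.001,"gripper":0},{"tx":0.1,"ty":0.006,"tz":0,"wx":0,"wy":0,"wz":0.001,"gripper":0},{"tx":0,"ty":0,"tz":0,"wx":0,"wy":0,"wz":0,"gripper":0},{"tx":0,"ty":0,"tz":0,"wx":0,"wy":0,"wz":0,"gripper":0}]' 60; python3 - <<'E'
from workcell import r; from h import *
to(r,[.4974,-.1532,.182])
E
```

```text
time: 12.23
tool_pos: [0.4972, -0.1524, 0.1841]
orientation: [-0.788, 1.422, 0.797]
wrist_force: [0.3, -1.4, 1.2]
opening: 0.231
t 12.23 pos [ 0.4972 -0.1524  0.1841] yaw 2.588 down err 0.31 open 0.231 F [ 0.3 -1.4  1.2] j6 -0.55
 shift [ 0.018 -0.005 -0.005]  turn [-0.      0.0006 -0.0016]  rows:  0.1 0.0
```

```bash
python3 -m inch '[{"tx":0.045,"ty":-0.003,"tz":-0.003,"wx":0,"wy":0,"wz":-0.001,"gripper":0},{"tx":0,"ty":0,"tz":0,"wx":0,"wy":0,"wz":0,"gripper":0},{"tx":0,"ty":0,"tz":0,"wx":0,"wy":0,"wz":0,"gripper":0}]' 60;python3 -m inch '[{"tx":-0.1,"ty":-0.006,"tz":0,"wx":0,"wy":0,"wz":-0.001,"gripper":0},{"tx":-0.11,"ty":-0.006,"tz":0,"wx":0,"wy":0,"wz":-0.001,"gripper":0},{"tx":-0.11,"ty":-0.006,"tz":0,"wx":0,"wy":0,"wz":-0.001,"gripper":0},{"tx":-0.11,"ty":-0.006,"tz":0,"wx":0,"wy":0,"wz":-0.001,"gripper":0},{"tx":0,"ty":0,"tz":0,"wx":0,"wy":0,"wz":0,"gripper":0},{"tx":0,"ty":0,"tz":0,"wx":0,"wy":0,"wz":0,"gripper":0}]' 60; python3 - <<'E'
from workcell import r; from h import *
to(r,[.4974,-.1532,.180])
E
```

```text
time: 12.48
tool_pos: [0.4976, -0.1522, 0.1793]
orientation: [-0.789, 1.419, 0.794]
wrist_force: [0.9, -1.5, 0.7]
opening: 0.229
time: 12.98
tool_pos: [0.4988, -0.1524, 0.233]
orientation: [-0.795, 1.413, 0.787]
wrist_force: [0.0, -0.9, -2.6]
opening: 0.231
t 12.98 pos [ 0.4988 -0.1524  0.233 ] yaw 2.587 down err 0.55 open 0.231 F [ 0.  -0.9 -2.6] j6 -0.56
 shift [ 0.442  0.01  -0.014]  turn [0.     0.0017 0.0025]  rows:  1.3 0.1
```

```bash
python3 -m inch '[{"tx":0.11,"ty":0.012,"tz":-0.01,"wx":0,"wy":0.0015,"wz":0.003,"gripper":0},{"tx":0.12,"ty":0.006,"tz":0,"wx":0,"wy":0,"wz":0.001,"gripper":0},{"tx":0.12,"ty":0.006,"tz":0,"wx":0,"wy":0,"wz":0.001,"gripper":0},{"tx":0.1,"ty":0.006,"tz":0,"wx":0,"wy":0,"wz":0.001,"gripper":0},{"tx":0,"ty":0,"tz":0,"wx":0,"wy":0,"wz":0,"gripper":0},{"tx":0,"ty":0,"tz":0,"wx":0,"wy":0,"wz":0,"gripper":0}]' 60; python3 - <<'E'
from workcell import r; from h import *
to(r,[.4974,-.1532,.179])
E
```

```text
time: 13.48
tool_pos: [0.4957, -0.153, 0.1736]
orientation: [-0.788, 1.427, 0.798]
wrist_force: [1.9, -0.7, 1.3]
opening: 0.238
t 13.48 pos [ 0.4957 -0.153   0.1736] yaw 2.588 down err 0.48 open 0.238 F [ 1.9 -0.7  1.3] j6 -0.55
 shift [-0.045 -0.012  0.006]  turn [ 0.     -0.0004 -0.0026]  rows:  0.1 0.1
```

```bash
python3 -m inch '[{"tx":-0.1,"ty":0,"tz":0,"wx":0,"wy":0,"wz":-0.002,"gripper":0},{"tx":-0.12,"ty":0,"tz":0,"wx":0,"wy":0,"wz":0,"gripper":0},{"tx":-0.12,"ty":0,"tz":0,"wx":0,"wy":0,"wz":0,"gripper":0},{"tx":-0.12,"ty":0,"tz":0,"wx":0,"wy":0,"wz":0,"gripper":0},{"tx":0,"ty":0,"tz":0,"wx":0,"wy":0,"wz":0,"gripper":0},{"tx":0,"ty":0,"tz":0,"wx":0,"wy":0,"wz":0,"gripper":0}]' 60; python3 - <<'E'
from workcell import r; from h import *
to(r,[.4974,-.1532,.179])
E
```

```text
time: 13.98
tool_pos: [0.4964, -0.1521, 0.2329]
orientation: [-0.791, 1.421, 0.793]
wrist_force: [0.9, -1.5, -2.2]
opening: 0.233
t 13.98 pos [ 0.4964 -0.1521  0.2329] yaw 2.587 down err 0.08 open 0.233 F [ 0.9 -1.5 -2.2] j6 -0.56
 shift [ 0.449 -0.012 -0.003]  turn [-0.      0.0003 -0.0003]  rows:  1.3 0.0
```

Third stroke, a little shorter, then up the same way to complete it.

```bash
python3 -m inch '[{"tx":0.1,"ty":0.004,"tz":0,"wx":0,"wy":0,"wz":0.001,"gripper":0},{"tx":0.11,"ty":0.006,"tz":0,"wx":0,"wy":0,"wz":0.001,"gripper":0},{"tx":0.11,"ty":0.004,"tz":0,"wx":0,"wy":0,"wz":0.001,"gripper":0},{"tx":0.1,"ty":0.004,"tz":0,"wx":0,"wy":0,"wz":0.001,"gripper":0},{"tx":0,"ty":0,"tz":0,"wx":0,"wy":0,"wz":0,"gripper":0},{"tx":0,"ty":0,"tz":0,"wx":0,"wy":0,"wz":0,"gripper":0},{"tx":0,"ty":0,"tz":0,"wx":0,"wy":0,"wz":0,"gripper":0}]' 60; python3 - <<'E'
from workcell import r; from h import *
to(r,[.4974,-.1532,.233])
E
```

```text
time: 14.57
tool_pos: [0.4954, -0.153, 0.1787]
orientation: [-0.788, 1.425, 0.797]
wrist_force: [2.4, -0.3, 1.4]
opening: 0.233
t 14.57 pos [ 0.4954 -0.153   0.1787] yaw 2.588 down err 0.37 open 0.233 F [ 2.4 -0.3  1.4] j6 -0.55
 shift [-0.453 -0.012  0.007]  turn [ 0.     -0.0002 -0.002 ]  rows:  1.3 0.1
```

```bash
python3 -m inch '[{"tx":-0.1,"ty":-0.004,"tz":0,"wx":0,"wy":0,"wz":-0.002,"gripper":0},{"tx":-0.12,"ty":0,"tz":0,"wx":0,"wy":0,"wz":0,"gripper":0},{"tx":-0.12,"ty":0,"tz":0,"wx":0,"wy":0,"wz":0,"gripper":0},{"tx":-0.12,"ty":0,"tz":0,"wx":0,"wy":0,"wz":0,"gripper":0},{"tx":-0.14,"ty":0,"tz":0,"wx":0,"wy":0,"wz":0,"gripper":0},{"tx":-0.14,"ty":0,"tz":0,"wx":0,"wy":0,"wz":0,"gripper":0},{"tx":-0.14,"ty":0,"tz":0,"wx":0,"wy":0,"wz":0,"gripper":0},{"tx":-0.14,"ty":0,"tz":0,"wx":0,"wy":0,"wz":0,"gripper":0},{"tx":-0.12,"ty":0,"tz":0,"wx":0,"wy":0,"wz":0,"gripper":0},{"tx":0,"ty":0,"tz":0,"wx":0,"wy":0,"wz":0,"gripper":0}]' 60; python3 - <<'E'
from workcell import r; from h import *
to(r,[.4969,.0927,.33])
E
```

```text
time: 15.4
tool_pos: [0.4912, -0.1498, 0.324]
orientation: [-0.785, 1.425, 0.801]
wrist_force: [-0.2, -0.2, -0.5]
opening: 0.236
t 15.4 pos [ 0.4912 -0.1498  0.324 ] yaw 2.588 down err 0.57 open 0.236 F [-0.2 -0.2 -0.5] j6 -0.56
 shift [-0.037  1.022  1.744]  turn [-0.      0.0006 -0.0031]  rows:  5.8 0.1
```

```bash
python3 -m inch '[{"tx":-0.02,"ty":0.07,"tz":0.12,"wx":0,"wy":0,"wz":-0.003,"gripper":0},{"tx":-0.02,"ty":0.12,"tz":0.2,"wx":0,"wy":0,"wz":0,"gripper":0},{"tx":0,"ty":0.14,"tz":0.24,"wx":0,"wy":0,"wz":0,"gripper":0},{"tx":0,"ty":0.14,"tz":0.24,"wx":0,"wy":0,"wz":0,"gripper":0},{"tx":0,"ty":0.14,"tz":0.24,"wx":0,"wy":0,"wz":0,"gripper":0},{"tx":0,"ty":0.14,"tz":0.24,"wx":0,"wy":0,"wz":0,"gripper":0},{"tx":0,"ty":0.13,"tz":0.22,"wx":0,"wy":0,"wz":0,"gripper":0},{"tx":0,"ty":0.07,"tz":0.12,"wx":0,"wy":0,"wz":0,"gripper":0},{"tx":0,"ty":0,"tz":0,"wx":0,"wy":0,"wz":0,"gripper":0},{"tx":0,"ty":0,"tz":0,"wx":0,"wy":0,"wz":0,"gripper":0}]' 60; python3 - <<'E'
from workcell import r; from h import *
to(r,[.4969,.0927,.32])
E
```

```text
time: 16.23
tool_pos: [0.4848, 0.0885, 0.3246]
orientation: [-0.779, 1.438, 0.81]
wrist_force: [-0.5, -0.8, -1.5]
opening: 0.237
t 16.23 pos [0.4848 0.0885 0.3246] yaw 2.588 down err 1.44 open 0.237 F [-0.5 -0.8 -1.5] j6 -1.04
 shift [ 0.036 -0.069  0.083]  turn [ 0.     -0.0016 -0.0079]  rows:  0.3 0.2
```

```bash
python3 -m inch '[{"tx":0,"ty":-0.069,"tz":0.08,"wx":0,"wy":-0.0016,"wz":-0.008,"gripper":0},{"tx":0,"ty":0,"tz":0,"wx":0,"wy":0,"wz":0,"gripper":0},{"tx":0,"ty":0,"tz":0,"wx":0,"wy":0,"wz":0,"gripper":0},{"tx":0,"ty":0,"tz":0,"wx":0,"wy":0,"wz":0,"gripper":0}]' 60; python3 - <<'E'
from workcell import r; from h import *; import cv2
to(r,[.4969,.0927,.32])
d=r.capture("scene")
cv2.imwrite("pics/c6.png",cv2.resize(d["pixels"][125:225,200:320,::-1],(720,600),interpolation=cv2.INTER_CUBIC))
f=lambda X:((proj(d,X)-[200,125])*6).round(1)
s=r.state();x,y,z=s["tool_pos"]
print("eye",f([.4969,.0927,.128]),"tip",f([x,y,z-.163]),"flange",f([x,y,z-.045]))
E
```

```text
time: 16.57
tool_pos: [0.4968, 0.0905, 0.3234]
orientation: [-0.792, 1.423, 0.79]
wrist_force: [0.5, 0.7, -0.3]
opening: 0.233
t 16.57 pos [0.4968 0.0905 0.3234] yaw 2.586 down err 0.1 open 0.233 F [ 0.5  0.7 -0.3] j6 -1.05
 shift [0.028 0.009 0.016]  turn [-0.     -0.0006  0.0002]  rows:  0.1 0.0
eye [335.9 369.8] tip [338.1 307. ] flange [332.5  72.8]
```

View pics/c6.png

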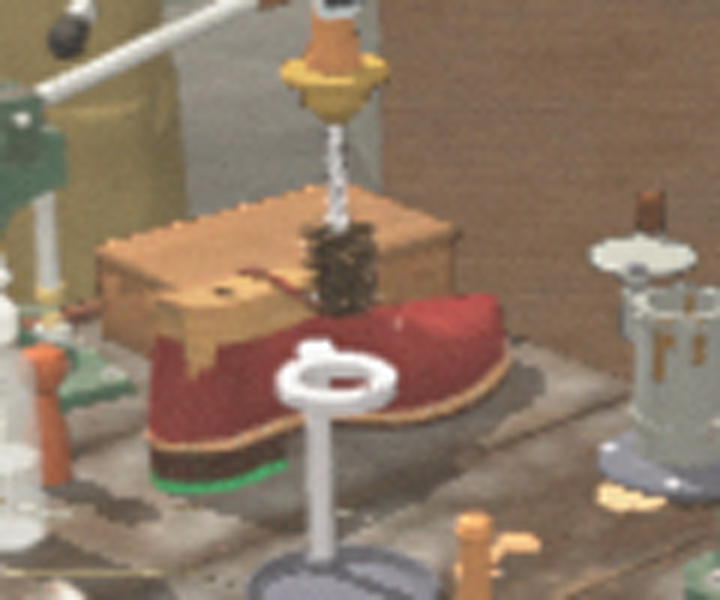

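```bash
python3 -m inch '[{"tx":0.07,"ty":0.012,"tz":0.018,"wx":0,"wy":0,"wz":0,"gripper":0},{"tx":0.09,"ty":0.005,"tz":0,"wx":0,"wy":0,"wz":0.001,"gripper":0},{"tx":0.06,"ty":0.004,"tz":0,"wx":0,"wy":0,"wz":0.001,"gripper":0},{"tx":0,"ty":0,"tz":0,"wx":0,"wy":0,"wz":0,"gripper":0},{"tx":0,"ty":0,"tz":0,"wx":0,"wy":0,"wz":0,"gripper":0}]' 60; python3 - <<'E'
from workcell import r; from h import *; import cv2
to(r,[.4972,.0932,.295])
E
```

```text
time: 17.03
tool_pos: [0.4951, 0.0923, 0.2935]
orientation: [-0.785, 1.429, 0.794]
wrist_force: [-0.8, 0.0, -0.5]
opening: 0.23
t 17.03 pos [0.4951 0.0923 0.2935] yaw 2.583 down err 0.47 open 0.23 F [-0.8  0.  -0.5] j6 -1.05
 shift [-0.012 -0.011  0.016]  turn [ 0.     -0.0008 -0.0025]  rows:  0.1 0.1
```

```bash
python3 -m inch '[{"tx":0,"ty":-0.011,"tz":0.016,"wx":0,"wy":-0.0008,"wz":-0.0025,"gripper":0},{"tx":0,"ty":0,"tz":0,"wx":0,"wy":0,"wz":0,"gripper":0},{"tx":0,"ty":0,"tz":0,"wx":0,"wy":0,"wz":0,"gripper":0}]' 60; python3 - <<'E'
from workcell import r; from h import *; import cv2
to(r,[.4972,.0932,.285])
E
python3 -m inch '[{"tx":0.06,"ty":0.002,"tz":0,"wx":0,"wy":0,"wz":0.0005,"gripper":0},{"tx":0.06,"ty":0.002,"tz":0,"wx":0,"wy":0,"wz":0.0005,"gripper":0},{"tx":0.06,"ty":0.002,"tz":0,"wx":0,"wy":0,"wz":0.0005,"gripper":0},{"tx":0,"ty":0,"tz":0,"wx":0,"wy":0,"wz":0,"gripper":0},{"tx":0,"ty":0,"tz":0,"wx":0,"wy":0,"wz":0,"gripper":0}]' 60; python3 - <<'E'
from workcell import r; from h import *; import cv2
to(r,[.4972,.0932,.2])
E
```

```text
time: 17.28
tool_pos: [0.4975, 0.0931, 0.2934]
orientation: [-0.79, 1.423, 0.788]
wrist_force: [-0.4, -0.0, -1.1]
opening: 0.234
t 17.28 pos [0.4975 0.0931 0.2934] yaw 2.583 down err 0.06 open 0.234 F [-0.4 -0.  -1.1] j6 -1.05
 shift [ 0.07   0.002 -0.001]  turn [-0.     -0.0001  0.0003]  rows:  0.2 0.0
time: 17.7
tool_pos: [0.4969, 0.0938, 0.2698]
orientation: [-0.786, 1.424, 0.792]
wrist_force: [-0.7, -0.3, -1.1]
opening: 0.229
t 17.7 pos [0.4969 0.0938 0.2698] yaw 2.583 down err 0.22 open 0.229 F [-0.7 -0.3 -1.1] j6 -1.05
 shift [ 0.582 -0.007 -0.003]  turn [-0.      0.0002 -0.0012]  rows:  1.7 0.0
```

```bash
python3 -m inch '[{"tx":0.08,"ty":-0.005,"tz":-0.003,"wx":0,"wy":0,"wz":-0.001,"gripper":0},{"tx":0.09,"ty":0.001,"tz":0,"wx":0,"wy":0,"wz":0.0004,"gripper":0},{"tx":0.09,"ty":0.001,"tz":0,"wx":0,"wy":0,"wz":0.0004,"gripper":0},{"tx":0.09,"ty":0.001,"tz":0,"wx":0,"wy":0,"wz":0.0004,"gripper":0},{"tx":0.09,"ty":0.001,"tz":0,"wx":0,"wy":0,"wz":0.0004,"gripper":0},{"tx":0,"ty":0,"tz":0,"wx":0,"wy":0,"wz":0,"gripper":0},{"tx":0,"ty":0,"tz":0,"wx":0,"wy":0,"wz":0,"gripper":0}]' 60; python3 - <<'E'
from workcell import r; from h import *; import cv2
to(r,[.4970,.0930,.1745])
E
```

```text
time: 18.28
tool_pos: [0.4974, 0.0933, 0.2159]
orientation: [-0.786, 1.423, 0.792]
wrist_force: [-0.1, -0.3, -0.7]
opening: 0.23
t 18.28 pos [0.4974 0.0933 0.2159] yaw 2.583 down err 0.24 open 0.23 F [-0.1 -0.3 -0.7] j6 -1.05
 shift [ 0.345  0.    -0.004]  turn [-0.      0.0006 -0.0012]  rows:  1.0 0.0
```

```bash
python3 -m inch '[{"tx":0.08,"ty":0,"tz":-0.004,"wx":0,"wy":0.0006,"wz":-0.001,"gripper":0},{"tx":0.08,"ty":0.002,"tz":0,"wx":0,"wy":0,"wz":0.0004,"gripper":0},{"tx":0.07,"ty":0.001,"tz":0,"wx":0,"wy":0,"wz":0.0004,"gripper":0},{"tx":0.06,"ty":0.001,"tz":0,"wx":0,"wy":0,"wz":0.0002,"gripper":0},{"tx":0,"ty":0,"tz":0,"wx":0,"wy":0,"wz":0,"gripper":0},{"tx":0,"ty":0,"tz":0,"wx":0,"wy":0,"wz":0,"gripper":0}]' 60; python3 - <<'E'
from workcell import r; from h import *; import cv2
to(r,[.4970,.0930,.1735])
E
```

```text
time: 18.78
tool_pos: [0.4974, 0.0934, 0.1792]
orientation: [-0.787, 1.423, 0.791]
wrist_force: [0.4, 1.4, -1.0]
opening: 0.228
t 18.78 pos [0.4974 0.0934 0.1792] yaw 2.584 down err 0.15 open 0.228 F [ 0.4  1.4 -1. ] j6 -1.05
 shift [ 0.047  0.001 -0.005]  turn [-0.      0.0005 -0.0007]  rows:  0.1 0.0
```

```bash
python3 -m inch '[{"tx":0.03,"ty":0,"tz":-0.004,"wx":0,"wy":0,"wz":0,"gripper":0},{"tx":0.02,"ty":0,"tz":0,"wx":0,"wy":0,"wz":0,"gripper":0},{"tx":0,"ty":0,"tz":0,"wx":0,"wy":0,"wz":0,"gripper":0},{"tx":0,"ty":0,"tz":0,"wx":0,"wy":0,"wz":0,"gripper":0}]' 60; python3 - <<'E'
from workcell import r; from h import *; import cv2
to(r,[.4970,.0930,.1735])
E
```

```text
time: 19.12
tool_pos: [0.4975, 0.093, 0.1731]
orientation: [-0.787, 1.421, 0.791]
wrist_force: [-0.1, 0.0, -1.4]
opening: 0.236
t 19.12 pos [0.4975 0.093  0.1731] yaw 2.584 down err 0.14 open 0.236 F [-0.1  0.  -1.4] j6 -1.05
 shift [-0.003  0.004 -0.003]  turn [-0.      0.0007 -0.0004]  rows:  0.0 0.0
```

```bash
python3 -m inch '[{"tx":0.016,"ty":0,"tz":0,"wx":0,"wy":0,"wz":0,"gripper":0},{"tx":0,"ty":0,"tz":0,"wx":0,"wy":0,"wz":0,"gripper":0},{"tx":0,"ty":0,"tz":0,"wx":0,"wy":0,"wz":0,"gripper":0}]' 60;  python3 -m inch '[{"tx":0,"ty":0,"tz":0,"wx":0,"wy":0,"wz":0,"gripper":0.3},{"tx":0,"ty":0,"tz":0,"wx":0,"wy":0,"wz":0,"gripper":0.4},{"tx":0,"ty":0,"tz":0,"wx":0,"wy":0,"wz":0,"gripper":0.6},{"tx":0,"ty":0,"tz":0,"wx":0,"wy":0,"wz":0,"gripper":0.6},{"tx":0,"ty":0,"tz":0,"wx":0,"wy":0,"wz":0,"gripper":0.6}]' 20; python3 - <<'E'
from workcell import r; from h import *; import cv2
to(r,[.4970,.0930,.1735])
E
```

```text
time: 19.37
tool_pos: [0.4983, 0.0934, 0.1738]
orientation: [-0.788, 1.418, 0.79]
wrist_force: [-0.4, -1.0, -1.0]
opening: 0.233
time: 19.78
tool_pos: [0.4991, 0.0934, 0.1745]
orientation: [-0.789, 1.416, 0.79]
wrist_force: [0.7, 0.0, 0.1]
opening: 0.595
t 19.78 pos [0.4991 0.0934 0.1745] yaw 2.585 down err 0.39 open 0.595 F [0.7 0.  0.1] j6 -1.05
 shift [ 0.008  0.013 -0.012]  turn [0.     0.002  0.0009]  rows:  0.1 0.1
```

Released. I'll rise straight up, clear of the handle, then back away towards the robot's right and look.

```bash
python3 -m inch '[{"tx":-0.15,"ty":0.005,"tz":-0.005,"wx":0,"wy":0.002,"wz":0,"gripper":0.6},{"tx":-0.25,"ty":0,"tz":0,"wx":0,"wy":0,"wz":0,"gripper":0.6},{"tx":-0.3,"ty":0,"tz":0,"wx":0,"wy":0,"wz":0,"gripper":0.6},{"tx":-0.3,"ty":0,"tz":0,"wx":0,"wy":0,"wz":0,"gripper":0.6},{"tx":0,"ty":-0.1,"tz":-0.2,"wx":0,"wy":0,"wz":0,"gripper":0.6},{"tx":0,"ty":-0.1,"tz":-0.2,"wx":0,"wy":0,"wz":0,"gripper":0.6},{"tx":0,"ty":-0.05,"tz":-0.2,"wx":0,"wy":0,"wz":0,"gripper":0.6},{"tx":0,"ty":-0.05,"tz":-0.1,"wx":0,"wy":0,"wz":0,"gripper":0.6},{"tx":0,"ty":0,"tz":0,"wx":0,"wy":0,"wz":0,"gripper":0.6},{"tx":0,"ty":0,"tz":0,"wx":0,"wy":0,"wz":0,"gripper":0.6}]' 20; python3 - <<'E'
from workcell import r; from h import *; import cv2
to(r,[.4970,.0930,.28])
d=r.capture("scene"); t=r.capture("top")
cv2.imwrite("pics/c7.png",np.hstack([cv2.resize(d["pixels"][135:255,205:345,::-1],(400,343),interpolation=cv2.INTER_CUBIC),cv2.resize(t["pixels"][145:235,190:380,::-1],(400,190),interpolation=cv2.INTER_CUBIC).__class__ and cv2.resize(t["pixels"][135:238,240:360,::-1],(400,343),interpolation=cv2.INTER_CUBIC)]))
o=dict(np.load("scene0.npz"))
for n,D in(("before",o),("after",d)):
    P,u,v=pts(D)
    for z0,z1 in((.15,.185),(.185,.21),(.21,.222),(.12,.14)):
        q=P[(np.hypot(P[:,0]-.497,P[:,1]-.093)<.035)&(P[:,2]>z0)&(P[:,2]<z1)]
        print(n,z0,len(q),np.median(q,0).round(4) if len(q) else "", q[:,2].max().round(4) if len(q) else "")
E
```

```text
time: 20.62
tool_pos: [0.4833, -0.0008, 0.3003]
orientation: [-0.794, 1.423, 0.787]
wrist_force: [0.2, 0.4, 0.6]
opening: 0.6
t 20.62 pos [ 0.4833 -0.0008  0.3003] yaw 2.586 down err 0.26 open 0.6 F [0.2 0.4 0.6] j6 -0.88
 shift [0.166 0.316 0.724]  turn [-0.     -0.0009  0.0011]  rows:  2.3 0.0
before 0.15 90 [0.4899 0.0995 0.1681] 0.1844
before 0.185 57 [0.4892 0.0997 0.1977] 0.2098
before 0.21 27 [0.4921 0.0981 0.2134] 0.2172
before 0.12 158 [0.483  0.1054 0.1313] 0.1399
after 0.15 78 [0.4898 0.1015 0.169 ] 0.1847
after 0.185 58 [0.4906 0.1014 0.198 ] 0.2096
after 0.21 24 [0.4928 0.099  0.2138] 0.2175
after 0.12 158 [0.4839 0.1062 0.131 ] 0.1398
```

View pics/c7.png

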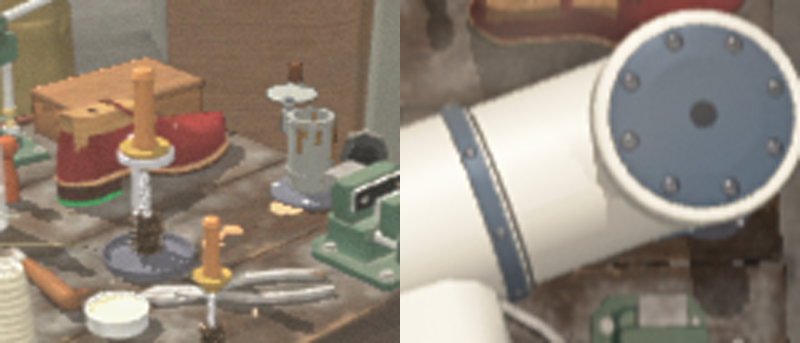

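The brush hangs upright at crop (145,150) with its flange on the ring, at the same height as before. The cover stands open at (293,95), and nothing else has moved. I'm handing in.

```bash
python3 -c "
from workcell import r
print(r.hand_in(), r.state()['time'])"
```

```text
the job is handed in; nothing more can be done
the job is handed in; nothing more can be done
```

I swung the cover open, brushed the pot with three full strokes and hung the larger brush back in the eye of its stand. I handed in at about 21 s of the 72 s allowed; `r.hand_in()` gives no verdict.

- **Cover:** I measured it from the top camera at about 2.1–2.2 rad (2.05 rad from the tool's position), against the 1.75 rad needed. The last scene picture shows it still open. In the last top view the arm hid the pot, so I did not measure the angle again.
- **Strokes:** The bristle end reached an estimated 16, 11 and 16 mm above the bench, where 26 mm or less was needed. It rose to about 70 mm after the first two strokes, and I drew it fully out after the third. Wrist-force readings stayed under about 3 N during the strokes. The 11 mm figure is just below the 12 mm floor, so my tip height is off by a millimetre or two, or the brush slid slightly in the grip.
- **Brush back on its stand:** The handle top measured 217.5 mm, against 217.2 mm before. It looks upright and sits within about 2 mm of where it first hung.
- **Bystanders:** Nothing looks moved in the part of the bench the last crop shows, and no large force was recorded. I did not measure their positions afterwards.

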